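# Put the charcoal pot away under its matching pot

## Robot

A 6-joint arm with a two-finger parallel gripper is mounted at the origin on the work surface. World frame = base frame: x ahead of the robot, y to its left, z up, the work surface at z = 0. Lengths are in m, angles in degrees, forces in N, time in s.
With the tool pointing down it reaches from about 0.35 to 0.875 m from the base axis. Payload 4.2 kg.
Tool frame: the origin (TCP) lies on the centre line of the jaws, within the pads' length; the fingertips stand tip_reach ahead of it and the grasp point (between the pads) is the TCP (tip_reach is the distance from the TCP to the fingertips, in m); z points along the fingers, y is the line along which they close (so a half turn about z gives the same grasp; the last joint's range is limited). The gripper opens to 87 mm and grips with 3 to 60 N. Pads are 19 mm wide; open, the fingers measure 117 mm over their backs; the gripper's body (75 mm by 190 mm) begins 51 mm behind the grasp point.
Start: joints at [-54.569, 22.042, 0.453, 0, -68.411, -14.817], TCP at [0.22, -0.585, 0.242] pointing down, gripper open.
Joint ranges: [-179.83, 179.83], [-69.29, 118.12], [-61.27, 80.66], [-181.25, 117.63], [-171.15, -9.14], [-177.46, 177.46]. Speed limits (degrees/s): [159.86, 159.86, 180, 180, 180, 180].

## Interface

Orientations are given as a 3x3 rotation matrix whose columns are the frame's x, y, z axes.
In Python, from station import sense, capture, finish_job, tip_reach gives the robot as it stands.
- The arm moves only by the tool arm_command, never from a script. Its argument "deltas" is a list of rows, each a list of 7 numbers: the turn, a rotation vector about the tool's x, y, z in rad, then the shift along the tool's x, y, z in cm, then the closure, from -1 (fully open) to 1 (shut), so that 0 is half open. In form: [[rx, ry, rz, dx, dy, dz, hand], ...]. A call has 1 to 8 rows; each row is the pose to reach, as a shift and turn from the pose commanded when the call began, along the tool's axes at that moment; what a row does not reach only later rows make up. A row lasts 1/12 s, in which the tool goes at most 41.7 mm and 7.16 degrees, less where a joint would pass 70% of its speed; a pose out of reach is approached as far as the arm can. A call with a gripper value outside its range is refused whole. The fingers move at their own pace and stop on an object; the grip force is fixed at half the most. Time passes only in rows, so rows that repeat a pose let the fingers close. It gives the time, the measured TCP pose, the force, the opening and the grip force at its end, in the units of the state.
- sense(): the state, without advancing time (a new reading comes with each control period).
- capture(name): name is "scene" or "top" or "wrist"; returns a dict with "pixels" (400x640x3 uint8, blue, green, red), "fovy" (degrees; the focal length in pixels is half the picture's height over the tangent of half this angle, whatever the lens; pixels are square), "cx", "cy" (the principal point, pixels), "rvec" (rotation vector, rad) and "tvec" (3), from world to camera coordinates, as OpenCV has them. Camera axes: x right, y down, z forward; pixel columns grow to the right and rows downward; lengths in m; the calibration is good to about 2 mm. A picture is of the moment at which its call begins. There is no depth.
- finish_job(): hands the job in; it is judged then, once.
The state is a dict: "time_s": time; "joints": joint angles; "joint_velocities": joint speeds; "effort": joint torques, N m; "tcp_pos": TCP position; "ee_rot": TCP orientation; "wrist_force": force on the tool from outside, world axes, zero at the start; "moment": the same for the moment, N m; "gripper_width": opening from 0.0 (shut) to 1.0 (fully open); "gripper_force": force on a finger pad.
Only numpy, scipy, OpenCV 4.12 (cv2) and the standard library are available. Lean on these libraries where they do the work, as an engineer would, in place of code of your own. Each camera call takes 0.05 s, during which the arm holds its last target. There are 200 camera calls.

## Task

Without lifting it off the desk, slide the pot that holds the charcoal sticks into the low three-sided wooden bay until it stands wholly inside. Then set the empty pot with the same mouth size on it upside down, rim on rim, squarely and gently, so that the charcoal is shut in and the pair stands by itself. Leave the other two pots where they are.

Things in the scene. Friction and masses are not known exactly. Their poses are not given: they have to be found in the camera images.
- tub: The charcoal pot: straight-sided round bamboo pot, plain pale wood, mouth-up, two black charcoal sticks lying in it. Outer diameter 64 mm, height 70 mm, wall (rim width) 7 mm, about 0.22 kg; slides on the desk without toppling when pushed low. Starts outside the bay, in front of its open side. Origin: centre of its underside; z up through the mouth.
- cover: The matching empty pot: like the charcoal pot, upside down. Outer diameter 64 mm, height 70, wall 7, closed end 8 thick (now on top), about 0.16 kg. Starts at any of three places to the sides; the slim and wide pots stand at the others. Origin: centre of its mouth, in the rim's plane; z from the mouth to the closed end: up at the start and also when it covers the other pot.
- slim: A slimmer, taller upside-down bamboo pot, plain pale wood like the others: diameter 44 mm, height 105 mm. Not needed; leave it in place. Origin: centre of its mouth, on the desk.
- wide: A wider, lower upside-down bamboo pot, plain pale wood like the others: diameter 88 mm, height 50 mm. Not needed; leave it in place. Origin: centre of its mouth, on the desk.
- bay: A low U-shaped plywood fence fixed to the desk, without a floor. Walls 25 mm high, 12 thick on three sides; the open side looks along its -x (towards the robot, within 0.2 rad). Inside 130 mm wide (y -65 to 65) and 120 deep (x -60 at the open side to 60 at the back wall). Origin: centre of the inside, at desk height; z up.
- stub_a: One of the two black charcoal sticks in the charcoal pot, 36 x 11 x 11 mm. Origin: centre of its underside.
- stub_b: The other charcoal stick, the same size.
There are look-alikes about, which are no part of the job. Several things look just like the bay: the one meant starts farthest to the robot's right. What is shaped like the tub but purple is not meant.

How it is judged:
By the outcome, as a careful person would: the job done as asked, in the order asked, and still so for the second after the job is handed in, with the robot touching nothing.
It also fails if it takes over 62 s, if anything falls off the work surface, if the arm or the gripper's body presses on something with over 40 N, if the wrist force passes 120 N, or if a joint passes its speed limit or range.

## Working session

There is one attempt and no reset: what is moved stays moved. The work goes in short steps, Python scripts to look and compute and a tool call to move; the robot and the scene stay as the last step left them, time stands still between calls to the robot, and variables do not carry over. Pictures are saved under pics/ and viewed, at most 10 in all, crops included, and the job is handed in when it is done.

Besides the shell and the picture viewer there is one more tool, called as name(argument=value, ...) on one line, values as JSON. arm_command: Moves the arm, as the interface text tells. Its arguments: {"type":"object","properties":{"deltas":{"type":"array"}},"required":["deltas"]}

```bash
mkdir -p pics; ls; cat > h.py <<'E'
import numpy as np, cv2
from station import sense, capture, finish_job, tip_reach
def cam(n,save=None):
    c=capture(n)
    if save: cv2.imwrite('pics/'+save,c['pixels'])
    return c
def ray(c,u,v,z=0.):
    f=200/np.tan(np.radians(c['fovy'])/2)
    R=cv2.Rodrigues(np.array(c['rvec'],float))[0];t=np.array(c['tvec'],float).ravel()
    d=R.T@np.array([(u-c['cx'])/f,(v-c['cy'])/f,1]);o=-R.T@t
    return o+d*(z-o[2])/d[2]
def proj(c,p):
    f=200/np.tan(np.radians(c['fovy'])/2)
    R=cv2.Rodrigues(np.array(c['rvec'],float))[0];t=np.array(c['tvec'],float).ravel()
    q=(R@np.atleast_2d(p).T).T+t
    return np.c_[f*q[:,0]/q[:,2]+c['cx'],f*q[:,1]/q[:,2]+c['cy']]
E
python3 - <<'E'
from h import *
import pickle
d={n:cam(n) for n in('scene','top')}
pickle.dump(d,open('c0.pkl','wb'))
for n in d:
    c=d[n]; cv2.imwrite(f'pics/{n}0.png',c['pixels']); print(n,c['fovy'],c['cx'],c['cy'],c['rvec'],c['tvec'])
s=sense();print(tip_reach,s['tcp_pos'],s['ee_rot'],s['time_s'],s['gripper_width'])
E
```

```text
pics
scene 46.98403598587913 319.73479278345707 186.33852416204087 [ 1.92443604  1.65640533 -0.63700811] [-0.09187026 -0.32549455  1.69075034]
top 57.98635725325189 325.61694616442065 196.7795279648515 [ 2.14178194 -2.15952707  0.15764413] [0.04382649 0.50360472 0.85338411]
0.019 [ 0.21990516 -0.58452281  0.24059245] [[-9.36024111e-01 -3.51935019e-01 -7.78154857e-04]
 [-3.51935860e-01  9.36022499e-01  1.74102958e-03]
 [ 1.15641177e-04  1.90350626e-03 -9.99998182e-01]] 0.1 0.9996501335255547
```

View pics/top0.png

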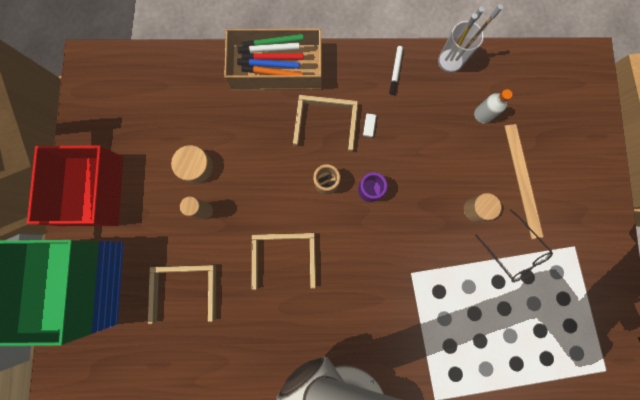

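View pics/scene0.png

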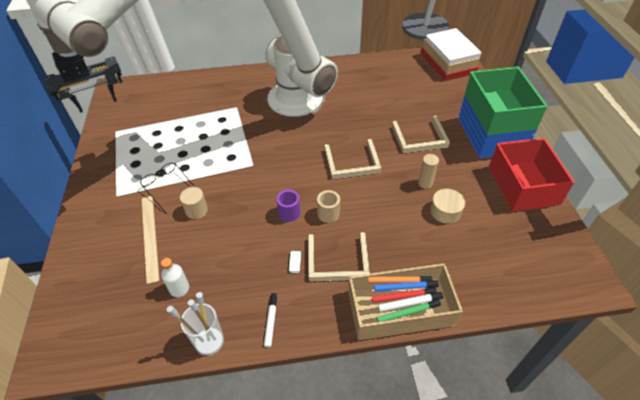

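The top view shows these candidates:
- **Bays:** (326,122), (284,260) and (183,293). The rightmost is (326,122).
- **Mouth-up pots:** the pale one with black sticks at (327,178), which is the tub, and a purple decoy at (373,187).
- **Upside-down pots:** (487,207) is mid-size, so the cover. The slim one is at (190,207) and the wide one at (190,163).

I'll check these in a close crop.

```bash
python3 - <<'E'
from h import *
import pickle
d=pickle.load(open('c0.pkl','rb'));p=d['top']['pixels']
a=cv2.resize(p[85:215,285:405],None,fx=4,fy=4,interpolation=cv2.INTER_CUBIC)
b=cv2.resize(p[180:235,450:520],None,fx=4,fy=4,interpolation=cv2.INTER_CUBIC)
o=np.zeros((520,770,3),np.uint8);o[:,:480]=a;o[:220,485:765]=b
cv2.imwrite('pics/crop0.png',o)
c=d['top'];print(*[ray(c,u,v,z).round(4) for u,v,z in((327,179,.07),(373,186,.07),(488,207,.07),(190,163,.05))],sep='\n')
E
```

```text
[0.5418 0.0362 0.07  ]
[ 0.524 -0.073  0.07 ]
[ 0.4716 -0.3434  0.07  ]
[0.5881 0.3714 0.05  ]
```

View pics/crop0.png

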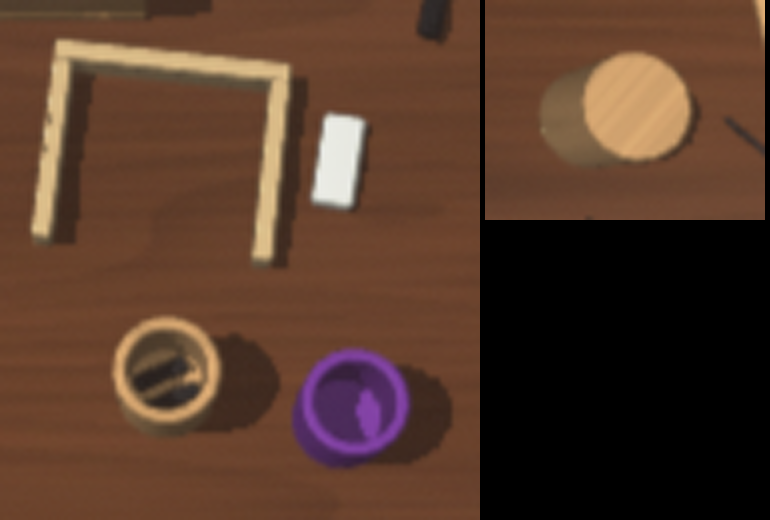

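```bash
cat >> h.py <<'E'
def goto(x,y,z,yaw):
    """relative row (rot vec rad, shift cm) to tool-down pose, tool y axis at yaw deg mod 180; also row count hint"""
    s=sense();R=np.array(s['ee_rot']);p=np.array(s['tcp_pos'])
    a=np.radians(yaw);best=None
    for k in(0,np.pi):
        ty=np.array([np.cos(a+k),np.sin(a+k),0]);tz=np.array([0,0,-1.]);T=np.c_[np.cross(ty,tz),ty,tz]
        r=cv2.Rodrigues(R.T@T)[0].ravel()
        if best is None or np.linalg.norm(r)<np.linalg.norm(best):best=r
    print('rot',best.round(4),'deg',np.degrees(np.linalg.norm(best)).round(1),'cm',(R.T@(np.array([x,y,z])-p)*100).round(2),'F',np.round(s['wrist_force'],2),'t',s['time_s'])
E
python3 - <<'E'
from h import *
import pickle
from scipy.optimize import least_squares as L
d=pickle.load(open('c0.pkl','rb'));c=d['top']
uv=lambda x,y,ox,oy:((x+.5)/4-.5+ox,(y+.5)/4-.5+oy)
for n,(x,y,ox,oy) in dict(tub=(167,370,285,85),pur=(355,402,285,85),cov=(152,106,450,180)).items(): print(n,ray(c,*uv(x,y,ox,oy),.07).round(4))
px=np.array([uv(x,y,285,85) for x,y in((33,236),(273,262),(57,40),(291,66))])
W=np.array([ray(c,*q,.025)[:2] for q in px]);print(W.round(4))
B=np.array([(-.06,.077),(-.06,-.077),(.072,.077),(.072,-.077)])
def f(q):
    C,S=np.cos(q[2]),np.sin(q[2]);return (B@np.array([[C,S],[-S,C]])+q[:2]-W).ravel()
r=L(f,[.65,0,0]);print('bay',r.x.round(4),np.degrees(r.x[2]),(r.fun*1000).round(1))
# scene view: tub/cover check
s=d['scene'];p=s['pixels']
print(proj(s,[[*ray(c,*uv(167,370,285,85),.07)],[*ray(c,*uv(152,106,450,180),.07)],[r.x[0],r.x[1],0]]).round(1))
a=cv2.resize(p[175:290,280:385],None,fx=5,fy=5,interpolation=cv2.INTER_CUBIC)
b=cv2.resize(p[180:225,170:220],None,fx=5,fy=5,interpolation=cv2.INTER_CUBIC)
o=np.zeros((575,785,3),np.uint8);o[:,:525]=a;o[:225,530:780]=b
cv2.imwrite('pics/crop1.png',o)
q=ray(c,*uv(167,370,285,85),.07);goto(q[0],q[1],.15,90+np.degrees(r.x[2]))
E
```

```text
tub [0.5464 0.0377 0.07  ]
pur [ 0.5261 -0.074   0.07  ]
cov [ 0.4737 -0.3427  0.07  ]
[[ 0.6427  0.1217]
 [ 0.6246 -0.0306]
 [ 0.7738  0.1067]
 [ 0.7551 -0.0448]]
bay [ 0.6931  0.0389 -0.1166] -6.679851089017144 [-0.3  0.7 -0.   0.1 -0.3  0.3  0.5 -1.1]
[[327.6 197.8]
 [190.9 194.4]
 [336.5 255.6]]
rot [ 0.0018 -0.0006  0.4762] deg 27.3 cm [-52.46  46.73   9.14] F [-0.61  0.46  0.56] t 0.1
```

View pics/crop1.png

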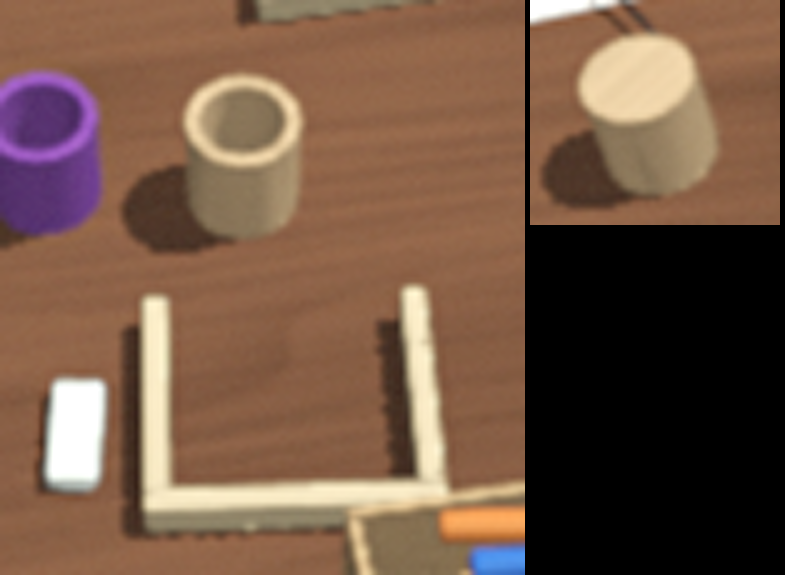

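The scene view agrees with the top view. The tub rim with its dark interior is at about (328,199) and purple at (288,198). The bay opens towards the robot, and the cover is at (191,195). I'm moving above the tub now.

arm_command(deltas=[[0,0,0.06,-3.1,2.75,0.5,-1],[0,0,0.12,-6.2,5.5,1,-1],[0,0,0.18,-9.3,8.25,1.6,-1],[0,0,0.24,-12.4,11,2.2,-1],[0,0,0.3,-15.5,13.75,2.7,-1],[0,0,0.36,-18.6,16.5,3.2,-1],[0,0,0.42,-21.7,19.25,3.8,-1],[0,0,0.476,-24.8,22,4.3,-1]])

```text
time_s: 0.77
tcp_pos: [0.3744, -0.2906, 0.1982]
ee_rot: [[-0.993, 0.119, -0.0], [0.119, 0.993, 0.0], [0.0, 0.0, -1.0]]
wrist_force: [1.0, -0.7, 0.3]
gripper_width: 0.999
gripper_force: 0.0
```

```bash
python3 -c "
from h import *
goto(.547,.038,.15,83.3)"
```

```text
rot [ 0.0003 -0.0004 -0.0025] deg 0.1 cm [-13.22  34.68   4.82] F [ 0.98 -0.66  0.33] t 0.7667
```

arm_command(deltas=[[0,0,0,-1.5,3.8,0,-1],[0,0,0,-3,7.6,0,-1],[0,0,0,-4.5,11.4,0,-1],[0,0,0,-6,15.2,0,-1],[0,0,0,-7.5,19,0,-1],[0,0,0,-9,22.8,0,-1],[0,0,0,-10.5,26.6,0,-1],[0,0,0,-11.9,30.4,0,-1]])

```text
time_s: 1.43
tcp_pos: [0.5281, -0.0024, 0.1985]
ee_rot: [[-0.993, 0.116, -0.0], [0.116, 0.993, -0.0], [0.0, -0.0, -1.0]]
wrist_force: [0.4, -0.6, -0.1]
gripper_width: 1.002
gripper_force: 0.0
```

arm_command(deltas=[[0,0,0,-1.3,4,1,-1],[0,0,0,-1.3,4.2,3,-1],[0,0,0,-1.3,4.2,4.8,-1],[0,0,0,-1.3,4.2,4.8,-1],[0,0,0,-1.3,4.2,4.8,-1]])

```text
time_s: 1.85
tcp_pos: [0.5448, 0.0356, 0.1497]
ee_rot: [[-0.993, 0.115, -0.003], [0.115, 0.993, -0.001], [0.003, -0.002, -1.0]]
wrist_force: [0.3, 0.7, 0.4]
gripper_width: 1.001
gripper_force: 0.0
```

```bash
python3 - <<'E'
from h import *
goto(.547,.038,.05,83.3)
a=cam('wrist');b=cam('top')
print(proj(a,[[.5464,.0377,.07],[.5464+.032,.0377,.07],[.5464,.0697,.07]]).round(1))
o=np.zeros((400,640+160,3),np.uint8);o[:,:640]=a['pixels'];cv2.imwrite('pics/w1.png',a['pixels'])
E
```

```text
rot [-0.0016 -0.0028  0.0012] deg 0.2 cm [-0.22  0.28  9.97] F [0.33 0.68 0.35] t 1.85
[[321.1 218.8]
 [325.6 256.9]
 [362.3 214.2]]
```

View pics/w1.png

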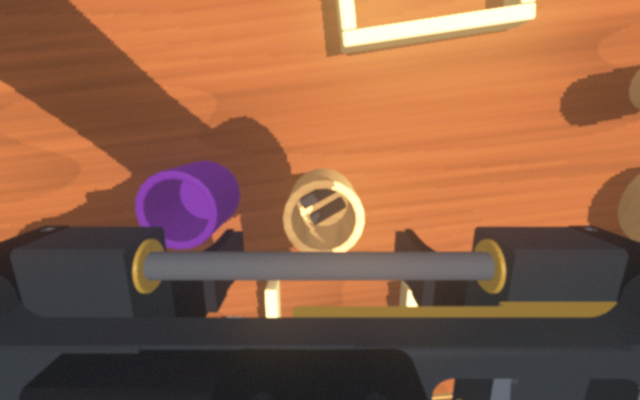

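The wrist view shows the tub's rim at (324,215), within 3 mm of the estimate, and purple at (178,208), clear of the finger. Next I descend and grip.

arm_command(deltas=[[0,0,0,0,0.35,2.5,-1],[0,0,0,0,0.35,5,-1],[0,0,0,0,0.35,7.5,-1],[0,0,0,0,0.35,9.7,-1],[0,0,0,0,0.35,10,-1],[0,0,0,0,0.35,10,-0.2],[0,0,0,0,0.35,10,0.2],[0,0,0,0,0.35,10,1]])

```text
time_s: 2.62
tcp_pos: [0.5474, 0.0395, 0.0528]
ee_rot: [[-0.993, 0.116, 0.004], [0.116, 0.993, 0.001], [-0.004, 0.002, -1.0]]
wrist_force: [0.5, 0.5, -0.6]
gripper_width: 0.854
gripper_force: 0.0
```

arm_command(deltas=[[0,0,0,0,0,0,1],[0,0,0,0,0,0,1],[0,0,0,0,0,0,1],[0,0,0,0,0,0,1],[0,0,0,0,0,0,1]])

```text
time_s: 3.03
tcp_pos: [0.5468, 0.0394, 0.0522]
ee_rot: [[-0.993, 0.116, 0.002], [0.116, 0.993, 0.0], [-0.002, 0.001, -1.0]]
wrist_force: [-0.3, -0.9, 7.2]
gripper_width: 0.724
gripper_force: 30.0
```

```bash
python3 -c "
from h import *
goto(.693,.039,.05,83.3)"
```

```text
rot [0.0005 0.0023 0.0011] deg 0.1 cm [-14.53   1.66   0.26] F [-0.32 -0.9   7.19] t 3.0333
```

arm_command(deltas=[[0,0,0,-0.5,0.05,0,1],[0,0,0,-1.5,0.15,0,1],[0,0,0,-2.5,0.3,0,1],[0,0,0,-3.5,0.4,0,1],[0,0,0,-4.5,0.5,0,1],[0,0,0,-5.5,0.6,0,1],[0,0,0,-6.5,0.75,0,1],[0,0,0,-7.2,0.85,0,1]])

```text
time_s: 3.7
tcp_pos: [0.615, 0.0383, 0.0525]
ee_rot: [[-0.993, 0.116, -0.009], [0.116, 0.993, -0.002], [0.008, -0.003, -1.0]]
wrist_force: [-13.2, 0.4, 18.8]
gripper_width: 0.721
gripper_force: 30.0
```

```bash
python3 -c "
from h import *
goto(.693,.039,.05,83.3)"
```

```text
rot [-0.0035 -0.0082  0.0005] deg 0.5 cm [-7.74  0.98  0.18] F [-13.23   0.41  18.8 ] t 3.7
```

arm_command(deltas=[[0,0,0,-1,0.1,-0.04,1],[0,0,0,-2,0.2,-0.04,1],[0,0,0,-3,0.35,-0.04,1],[0,0,0,-4,0.5,-0.04,1],[0,0,0,-5,0.6,-0.04,1],[0,0,0,-6,0.7,-0.04,1],[0,0,0,-7,0.85,-0.04,1],[0,0,0,-7.3,0.9,-0.04,1]])

```text
time_s: 4.37
tcp_pos: [0.691, 0.0394, 0.0524]
ee_rot: [[-0.993, 0.116, -0.004], [0.116, 0.993, -0.001], [0.004, -0.002, -1.0]]
wrist_force: [-11.0, 1.2, 14.9]
gripper_width: 0.722
gripper_force: 30.0
```

arm_command(deltas=[[0,0,0,0,0,0,1],[0,0,0,0,0,0,1],[0,0,0,0,0,0,1]])

```text
time_s: 4.62
tcp_pos: [0.6907, 0.0394, 0.0523]
ee_rot: [[-0.993, 0.116, -0.003], [0.116, 0.993, -0.001], [0.003, -0.001, -1.0]]
wrist_force: [-4.3, -0.0, 6.3]
gripper_width: 0.717
gripper_force: 30.0
```

```bash
python3 -c "
from h import *
goto(.693,.039,.05,83.3)"
```

```text
rot [-0.0013 -0.0026  0.0007] deg 0.2 cm [-0.23 -0.01  0.23] F [-4.33 -0.04  6.35] t 4.6167
```

arm_command(deltas=[[0,0,0,0,0,0,0],[0,0,0,0,0,0,-1],[0,0,0,0,0,0,-1],[0,0,0,0,0,-0.3,-1],[0,0,0,0,0,-1.5,-1],[0,0,0,0,0,-4,-1],[0,0,0,0,0,-7,-1],[0,0,0,0,0,-10,-1]])

```text
time_s: 5.28
tcp_pos: [0.6919, 0.0398, 0.1525]
ee_rot: [[-0.993, 0.116, -0.001], [0.116, 0.993, -0.0], [0.001, -0.0, -1.0]]
wrist_force: [0.7, 0.5, 0.4]
gripper_width: 0.996
gripper_force: 0.0
```

arm_command(deltas=[[0,0,0,0,0,-1,-1],[0,0,0,0,0,-1,-1],[0,0,0,0,0,-1,-1]])

```text
time_s: 5.53
tcp_pos: [0.692, 0.04, 0.1618]
ee_rot: [[-0.993, 0.116, 0.001], [0.116, 0.993, 0.001], [-0.001, 0.001, -1.0]]
wrist_force: [-0.3, -0.1, -0.3]
gripper_width: 1.002
gripper_force: 0.0
```

```bash
python3 - <<'E'
from h import *
a=cam('wrist');b=cam('top','t2.png');s=sense();p=s['tcp_pos'];print(p,s['gripper_width'])
print('tcp axis at z .07 in wrist',proj(a,[[.6907,.0394,.07],[.6907+.03,.0394,.07],[.6907,.0694,.07]]).round(1))
import pickle;pickle.dump((a,b,p),open('c2.pkl','wb'))
u,v=map(int,proj(a,[[.6907,.0394,.07]])[0])
o=np.zeros((400,800,3),np.uint8);o[:,:]=cv2.resize(a['pixels'][100:300,120:520],None,fx=2,fy=2,interpolation=cv2.INTER_CUBIC)
cv2.imwrite('pics/w2.png',o)
goto(.4737,-.3427,.15,83.3)
E
```

```text
[0.69092193 0.03972956 0.15932245] 0.9987843094440749
tcp axis at z .07 in wrist [[316.9 211. ]
 [321.1 245.4]
 [353.8 206.9]]
rot [-0.0006 -0.0031  0.0004] deg 0.2 cm [ 17.12 -40.51   1.01] F [ 0.08  0.16 -1.33] t 5.6333
```

View pics/w2.png

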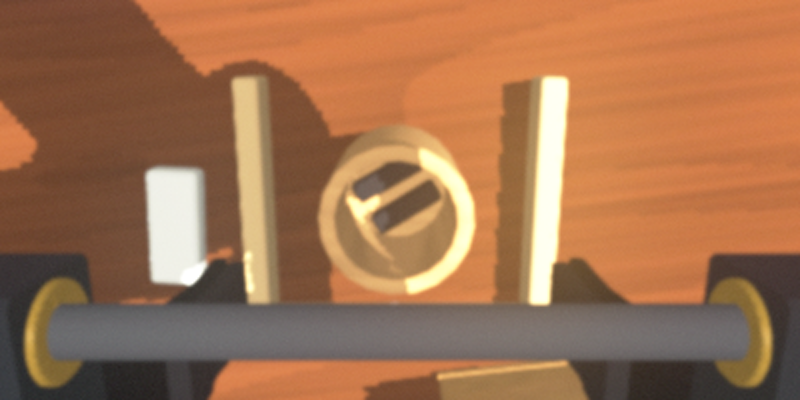

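The tub stands in the bay between its side walls. The rim centre is near crop (397,218), which is wrist pixel (318.6,208.8). Next is a look above the cover from the same height.

arm_command(deltas=[[0,0,0,1.5,-3.6,0,-1],[0,0,0,3,-7.2,0,-1],[0,0,0,4.5,-10.8,0,-1],[0,0,0,6,-14.4,0,-1],[0,0,0,7.5,-18,0,-1],[0,0,0,9,-21.6,0,-1],[0,0,0,10.5,-25.2,0,-1],[0,0,0,12,-28.8,0,-1]])

```text
time_s: 6.3
tcp_pos: [0.5373, -0.2335, 0.1593]
ee_rot: [[-0.993, 0.116, -0.003], [0.116, 0.993, 0.001], [0.004, 0.0, -1.0]]
wrist_force: [0.7, -0.7, -0.2]
gripper_width: 0.999
gripper_force: 0.0
```

arm_command(deltas=[[0,0,0,1.5,-3.6,0,-1],[0,0,0,3,-7.2,0,-1],[0,0,0,4.5,-10.5,0,-1],[0,0,0,5.1,-11.7,0,-1],[0,0,0,5.1,-11.7,0,-1],[0,0,0,5.1,-11.7,0,-1]])

```text
time_s: 6.8
tcp_pos: [0.4743, -0.3428, 0.1597]
ee_rot: [[-0.993, 0.118, -0.002], [0.118, 0.993, 0.001], [0.002, 0.001, -1.0]]
wrist_force: [0.0, 0.6, 0.1]
gripper_width: 0.996
gripper_force: 0.0
```

```bash
python3 - <<'E'
from h import *
a=cam('wrist');s=sense();p=s['tcp_pos'];print(p)
print('tcp axis',proj(a,[[p[0],p[1],.07],[p[0]+.03,p[1],.07],[p[0],p[1]+.03,.07]]).round(1))
cv2.imwrite('pics/w3.png',cv2.resize(a['pixels'][100:300,120:520],None,fx=2,fy=2,interpolation=cv2.INTER_CUBIC))
goto(.4737,-.3427,.16,83.3)
E
```

```text
[ 0.47499913 -0.34216517  0.16002843]
tcp axis [[318.7 214.3]
 [323.  248.8]
 [355.9 210. ]]
rot [ 0.0007 -0.0017  0.0005] deg 0.1 cm [ 0.12 -0.07  0.  ] F [0.34 0.52 0.24] t 6.85
```

View pics/w3.png

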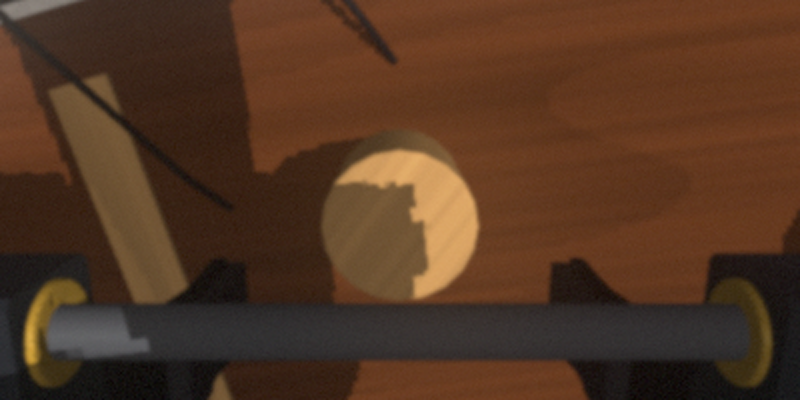

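The cover's top is centred near crop (400,224.5), giving almost the same offset from the TCP axis as the tub had (+1.3,-2.1 against +1.7,-2.2 px). So I go straight down, grip, and retrace the same shift.

arm_command(deltas=[[0,0,0,0,0,3,-1],[0,0,0,0,0,6,-1],[0,0,0,0,0,9,-1],[0,0,0,0,0,11,-1],[0,0,0,0,0,11.5,-1],[0,0,0,0,0,11.5,-0.3],[0,0,0,0,0,11.5,0.2],[0,0,0,0,0,11.5,1]])

```text
time_s: 7.52
tcp_pos: [0.4767, -0.3427, 0.0477]
ee_rot: [[-0.993, 0.115, 0.003], [0.115, 0.993, -0.001], [-0.003, -0.001, -1.0]]
wrist_force: [-0.8, 0.2, -0.0]
gripper_width: 0.854
gripper_force: 0.0
```

arm_command(deltas=[[0,0,0,0,0,0,1],[0,0,0,0,0,0,1],[0,0,0,0,0,0,1],[0,0,0,0,0,0,1],[0,0,0,0,0,0,1],[0,0,0,0,0,0,1],[0,0,0,0,0,0,1],[0,0,0,0,0,0,1]])

```text
time_s: 8.18
tcp_pos: [0.4762, -0.3428, 0.0477]
ee_rot: [[-0.993, 0.116, 0.003], [0.116, 0.993, -0.001], [-0.003, -0.001, -1.0]]
wrist_force: [1.0, 2.4, 6.0]
gripper_width: 0.737
gripper_force: 30.0
```

arm_command(deltas=[[0,0,0,0,0,-0.5,1],[0,0,0,0,0,-2,-0.0],[0,0,0,0,0,-4,1]])

```text
time_s: 8.43
tcp_pos: [0.4733, -0.342, 0.0847]
ee_rot: [[-0.993, 0.117, -0.005], [0.117, 0.993, 0.002], [0.005, 0.002, -1.0]]
wrist_force: [-0.2, 0.8, -0.7]
gripper_width: 0.74
gripper_force: 30.0
```

arm_command(deltas=[[0,0,0,0,0,-2.5,1],[0,0,0,0,0,-5,1],[0,0,0,0,0,-7.5,1],[0,0,0,-1.5,3.5,-7.5,1],[0,0,0,-3,7,-7.5,1],[0,0,0,-4.5,10.5,-7.5,1],[0,0,0,-6,14,-7.5,1],[0,0,0,-7.5,17.5,-7.5,1]])

```text
time_s: 9.1
tcp_pos: [0.5698, -0.1761, 0.1609]
ee_rot: [[-0.993, 0.117, -0.001], [0.117, 0.993, 0.0], [0.001, 0.0, -1.0]]
wrist_force: [0.7, -0.5, -1.5]
gripper_width: 0.739
gripper_force: 30.0
```

arm_command(deltas=[[0,0,0,-1.5,3.5,0,1],[0,0,0,-3,7,0,1],[0,0,0,-4.5,10.5,0,1],[0,0,0,-6,14,0,1],[0,0,0,-7.5,17.5,0,1],[0,0,0,-9,21,0,1],[0,0,0,-9.6,23,0,1],[0,0,0,-9.6,23,0,1]])

```text
time_s: 9.77
tcp_pos: [0.6931, 0.0439, 0.1598]
ee_rot: [[-0.994, 0.112, -0.0], [0.112, 0.994, 0.0], [0.0, 0.0, -1.0]]
wrist_force: [-0.5, 0.3, -1.6]
gripper_width: 0.736
gripper_force: 30.0
```

arm_command(deltas=[[0,0,0,0,0,0,1],[0,0,0,0,0,0,1],[0,0,0,0,0,0,1],[0,0,0,0,0,0,1]])

```text
time_s: 10.1
tcp_pos: [0.6915, 0.0385, 0.1612]
ee_rot: [[-0.993, 0.118, -0.0], [0.118, 0.993, -0.0], [0.0, -0.0, -1.0]]
wrist_force: [-0.9, 0.1, -1.3]
gripper_width: 0.741
gripper_force: 30.0
```

```bash
python3 - <<'E'
from h import *
a=cam('scene');b=cam('top')
goto(.6912,.0396,.1177,83.3)
A=a['pixels'];u,v=map(int,proj(a,[[.691,.04,.09]])[0]);A=cv2.resize(A[v-50:v+50,u-50:u+50],(400,400),interpolation=cv2.INTER_CUBIC)
B=b['pixels'];u,v=map(int,proj(b,[[.691,.04,.09]])[0]);B=cv2.resize(B[v-50:v+50,u-50:u+50],(400,400),interpolation=cv2.INTER_CUBIC)
cv2.imwrite('pics/p1.png',np.hstack([A,B]))
E
```

```text
rot [ 0.      0.0001 -0.0007] deg 0.0 cm [0.06 0.08 4.37] F [-0.35 -0.41 -1.32] t 10.2
```

View pics/p1.png

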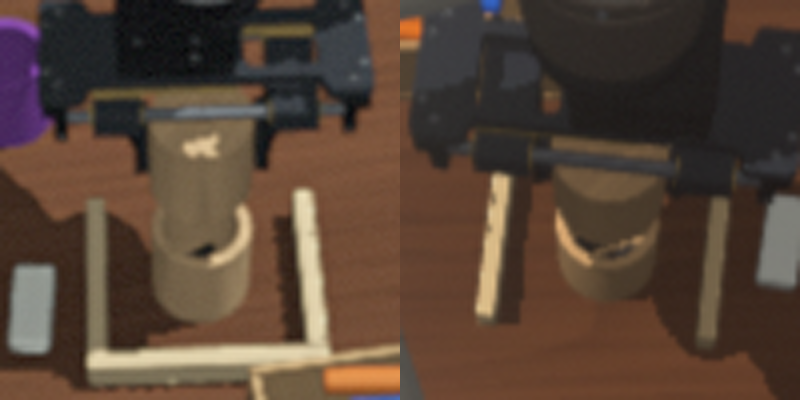

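The views show the cover hanging upright above the tub, lined up with it. The tub is well inside the bay with the charcoal still in it. Now I lower gently.

arm_command(deltas=[[0,0,0,0,0,1.2,1],[0,0,0,0,0,2.4,1],[0,0,0,0,0,3.2,1],[0,0,0,0,0,3.6,1],[0,0,0,0,0,3.6,1],[0,0,0,0,0,3.6,1],[0,0,0,0,0,3.6,1],[0,0,0,0,0,3.6,1]])

```text
time_s: 10.87
tcp_pos: [0.6924, 0.04, 0.1257]
ee_rot: [[-0.993, 0.116, 0.001], [0.116, 0.993, 0.0], [-0.001, 0.0, -1.0]]
wrist_force: [-0.7, 0.0, -0.3]
gripper_width: 0.74
gripper_force: 30.0
```

```bash
python3 - <<'E'
from h import *
a=cam('scene');b=cam('top')
goto(.6912,.0396,.1177,83.3)
A=a['pixels'];u,v=map(int,proj(a,[[.691,.04,.07]])[0]);A=cv2.resize(A[v-25:v+25,u-25:u+25],(400,400),interpolation=cv2.INTER_CUBIC)
B=b['pixels'];u,v=map(int,proj(b,[[.691,.04,.07]])[0]);B=cv2.resize(B[v-25:v+25,u-25:u+25],(400,400),interpolation=cv2.INTER_CUBIC)
cv2.imwrite('pics/p2.png',np.hstack([A,B]))
E
```

```text
rot [0.0004 0.0011 0.0008] deg 0.1 cm [ 0.1  -0.04  0.8 ] F [-0.2   0.12 -2.38] t 10.9667
```

View pics/p2.png

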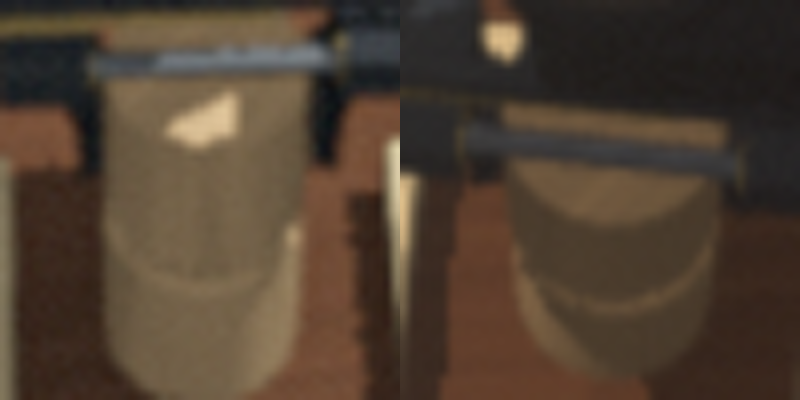

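In both views the two pots' side edges match within a pixel, with an even thin sliver of rim and a gap of about 8 mm. I'm lowering slowly until contact.

arm_command(deltas=[[0,0,0,0,0,0.15,1],[0,0,0,0,0,0.3,1],[0,0,0,0,0,0.4,1],[0,0,0,0,0,0.5,1],[0,0,0,0,0,0.6,1],[0,0,0,0,0,0.6,1],[0,0,0,0,0,0.6,1]])

```text
time_s: 11.55
tcp_pos: [0.6919, 0.0398, 0.1189]
ee_rot: [[-0.993, 0.116, -0.0], [0.116, 0.993, -0.0], [0.0, -0.0, -1.0]]
wrist_force: [-0.9, -0.2, -0.5]
gripper_width: 0.743
gripper_force: 30.0
```

arm_command(deltas=[[0,0,0,0,0,0.05,1],[0,0,0,0,0,0.1,1],[0,0,0,0,0,0.1,1],[0,0,0,0,0,0.1,1]])

```text
time_s: 11.88
tcp_pos: [0.692, 0.0398, 0.118]
ee_rot: [[-0.993, 0.116, -0.0], [0.116, 0.993, -0.0], [0.0, -0.0, -1.0]]
wrist_force: [-0.0, 0.5, -1.3]
gripper_width: 0.741
gripper_force: 30.0
```

arm_command(deltas=[[0,0,0,0,0,0.04,1],[0,0,0,0,0,0.08,1],[0,0,0,0,0,0.08,1],[0,0,0,0,0,0.08,1]])

```text
time_s: 12.22
tcp_pos: [0.6921, 0.0398, 0.1178]
ee_rot: [[-0.993, 0.116, 0.0], [0.116, 0.993, -0.0], [-0.0, 0.0, -1.0]]
wrist_force: [-0.7, 0.3, 1.0]
gripper_width: 0.736
gripper_force: 30.0
```

arm_command(deltas=[[0,0,0,0,0,0.04,1],[0,0,0,0,0,0.08,1],[0,0,0,0,0,0.08,1],[0,0,0,0,0,0.08,1]])

```text
time_s: 12.55
tcp_pos: [0.6923, 0.0398, 0.1178]
ee_rot: [[-0.993, 0.116, 0.001], [0.116, 0.993, -0.0], [-0.001, -0.0, -1.0]]
wrist_force: [-2.8, -0.3, 4.3]
gripper_width: 0.736
gripper_force: 30.0
```

Contact is at 0.1178 m, as predicted, with about 4 N. Releasing and retreating straight up.

arm_command(deltas=[[0,0,0,0,0,-0.06,1],[0,0,0,0,0,-0.06,1],[0,0,0,0,0,-0.06,-0.3],[0,0,0,0,0,-0.06,-0.6],[0,0,0,0,0,-0.06,-0.8],[0,0,0,0,0,-0.06,-1],[0,0,0,0,0,-0.06,-1],[0,0,0,0,0,-0.06,-1]])

```text
time_s: 13.22
tcp_pos: [0.6919, 0.0398, 0.1164]
ee_rot: [[-0.993, 0.116, -0.001], [0.116, 0.993, -0.0], [0.001, -0.0, -1.0]]
wrist_force: [1.0, 1.4, 0.3]
gripper_width: 0.974
gripper_force: 0.0
```

arm_command(deltas=[[0,0,0,0,0,-0.5,-1],[0,0,0,0,0,-2,-1],[0,0,0,0,0,-4.5,-1],[0,0,0,0,0,-7,-1],[0,0,0,0,0,-10,-1],[0,0,0,2.5,0,-12,-1],[0,0,0,6,0,-12,-1],[0,0,0,10,0,-12,-1]])

```text
time_s: 13.88
tcp_pos: [0.5932, 0.0516, 0.2385]
ee_rot: [[-0.993, 0.117, 0.004], [0.117, 0.993, 0.001], [-0.004, 0.002, -1.0]]
wrist_force: [0.2, 1.5, -0.6]
gripper_width: 1.003
gripper_force: 0.0
```

arm_command(deltas=[[0,0,0,3,0,0,-1],[0,0,0,6,0,0,-1],[0,0,0,9,0,0,-1],[0,0,0,10,0,0,-1],[0,0,0,10,0,0,-1],[0,0,0,10,0,0,-1]])

```text
time_s: 14.38
tcp_pos: [0.4937, 0.0633, 0.238]
ee_rot: [[-0.993, 0.115, 0.002], [0.115, 0.993, 0.001], [-0.002, 0.001, -1.0]]
wrist_force: [-0.0, 0.6, -0.5]
gripper_width: 0.996
gripper_force: 0.0
```

```bash
python3 - <<'E'
from h import *
a=cam('scene');b=cam('top');print(sense()['tcp_pos'],sense()['wrist_force'])
A=a['pixels'];u,v=map(int,proj(a,[[.691,.04,.07]])[0]);A=cv2.resize(A[v-50:v+50,u-50:u+50],(400,400),interpolation=cv2.INTER_CUBIC)
B=b['pixels'];u,v=map(int,proj(b,[[.691,.04,.07]])[0]);B=cv2.resize(B[v-50:v+50,u-50:u+50],(400,400),interpolation=cv2.INTER_CUBIC)
cv2.imwrite('pics/p3.png',np.hstack([A,B]))
E
```

```text
[0.49445533 0.06320423 0.23734043] [-0.15203425 -0.44417711  0.7877689 ]
```

View pics/p3.png

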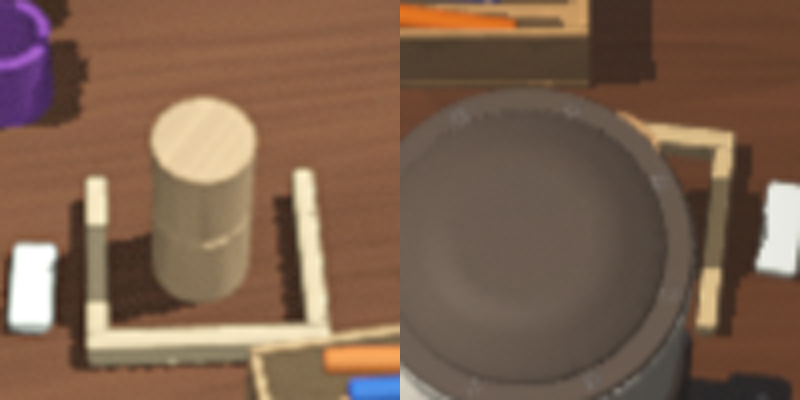

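The scene view shows the pair standing upright inside the bay at about (205,200), with flush sides, a closed seam and the robot clear. I'm handing it in.

```bash
python3 -c "
from h import *
print(finish_job())"
```

```text
the job is handed in; nothing more can be done
None
```

I slid the charcoal pot along the desk into the rightmost bay and set the matching empty pot on it rim to rim. The pair stood upright and square in the last picture, the other two pots were not touched, and I handed the job in with about 15 s on the clock; no verdict came back.

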